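Last serving plate into the plate rack

TASK

Put the oblong serving plate that leans on the sloping wooden rest into the one free slot of the wooden plate rack, standing on its long edge like the two plates already there and in line with them. The slots are a snug fit and do not all sit exactly where the rack's plan says, so feel for the slot; lower the plate until it stands on the slot's bottom before letting go, never drop it, and leave the other plates, the teapot, the cup and the bowl where they are.

Things in the scene. Friction and masses are not known exactly. Their poses are not given: they have to be found in the camera images.
- plate_mid (a point): Centre of the loose white porcelain plate to rack: a slab 150 mm long (its y), 110 high (z), 10 thick (x), 0.25 to 0.5 kg. It starts leaning 0.6 rad from vertical on the rest, on a long edge; its z points up the slope to its upper long edge, its x out of the upper face. The upper half (55 mm) is clear of the rest on both faces and can be pinched across its thickness, along the slope.
- rest: Fixed dark wooden sloping rest, 150 mm wide (y), about 70 mm high; origin on the table under it. Ledge and back board are square to each other; the plate's upper edge leans to the rest's -x side (towards the robot). The board backs only the lower 55 mm of the plate, whose centre is at about (4, 0, 67) mm in this frame.
- rack: Fixed light wooden plate rack; origin on the table under its middle. Base board 210 mm (x) by 170 (y), 15 thick: its top is the slots' bottom, 15 mm above the table. Plates stand with thickness along rack x, length along rack y. Three slots in a row along x, planned at x = -64, 0 and +64 mm; two hold a plate, the third is free (which one varies). Filler bars between slots, top 29 mm above the table.
- slot_mid (a point): Planned middle of the middle slot, at its bottom, on the base board; axes as the rack. Every slot is a 13 mm gap between a low lip on its -x side (18 mm thick, top 37 mm above the table) and a tall wall on its +x side (15 thick, top 75 mm above the table), both 130 long. Each slot's lip and wall together sit up to 9 mm either way of the planned x, unmeasured, different for each slot.
- kept_a_mid (a point): Centre of one of the two loose plates already standing in the rack, same plate and axes as plate_mid (x across the thickness, z up); its top edge is 125 mm above the table. To be left alone.
- kept_b_mid (a point): Centre of the other plate already standing in the rack, same as kept_a_mid. To be left alone.
- teapot: Bystander: white porcelain teapot, 124 mm across, 145 mm high with its bail handle, spout to its +x reaching 100 mm from the axis; origin under its middle. Loose.
- cup: Bystander: white tea cup, 76 mm across, 62 mm high; origin under its middle. Loose.
- bowl: Bystander: black soup bowl, 116 mm across, 65 mm high; origin under its middle. Loose.
Mind the look-alikes: they are no part of the job. What is shaped like the part that bears plate_mid but pink is not meant.

How it is judged:
By the outcome, as a careful person would: the job done as asked, in the order asked, and still so for the second after the job is handed in, with the robot touching nothing.
It also fails if it takes over 43 s, if anything falls off the work surface, if the arm or the gripper's body presses on something with over 40 N, if the wrist force passes 120 N, or if a joint passes its speed limit or range.

ROBOT

A 6-joint arm with a two-finger parallel gripper is mounted at the origin on the work surface. World frame = base frame: x ahead of the robot, y to its left, z up, the work surface at z = 0. Lengths are in m, angles in rad, forces in N, time in s.
With the tool pointing down it reaches from about 0.25 to 0.725 m from the base axis. Payload 4 kg.
Tool frame: the origin (TCP) lies on the front face of the gripper's body, between the roots of the fingers; the fingertips stand 73 mm ahead of it and the grasp point (between the pads) lies 54 mm ahead of it; z points along the fingers, y is the line along which they close (so a half turn about z gives the same grasp; the last joint's range is limited). The gripper opens to 85 mm and grips with 20 to 120 N. Pads are 22 mm wide; open, the fingers measure 114 mm over their backs; the gripper's body (76 mm by 85 mm) begins 54 mm behind the grasp point. The pads swing forward as they close: fully open they stand 13 mm farther back than shut.
Start: joints at [-1.15, 0.241, 0.005, 1.335, 0, 1.571], TCP at [0.204, -0.456, 0.304] pointing down, gripper open.
Joint ranges: [-2.72, 2.72], [-1.05, 1.87], [-1.09, 1.28], [-1.99, 2.15], [-1.42, 1.44], [-3.14, 3.14]. Speed limits (rad/s): [2.79, 2.79, 3.14, 3.14, 3.14, 3.14].

INTERFACE

Orientations are given as a 3x3 rotation matrix whose columns are the frame's x, y, z axes.
In Python, from rig import manip gives the robot as it stands.
- The arm moves only by the tool move_arm, never from a script. Its arguments are lists of equal length, an entry for each row: "xyz": the shift along the tool's x, y, z in m, a list of three; "turn": the turn, a rotation vector about the tool's x, y, z in degrees, a list of three; "hand": the gripper command: -1 is fully open, 1 is shut, values between are in proportion. In form: {"xyz": [[x, y, z], ...], "turn": [[ax, ay, az], ...], "hand": [hand, ...]}. A call has 1 to 8 rows; each row shifts and turns the commanded pose from where the row before left it, along the tool's axes as they then stand; what a row does not reach is not made up. A row lasts 1/10 s, in which the tool goes at most 50 mm and 8.59 degrees, less where a joint would pass 70% of its speed; a pose out of reach is approached as far as the arm can. A call with a gripper value outside its range is refused whole. The fingers move at their own pace and stop on an object; "force" is the grip in N (left out, the last holds). Time passes only in rows, so rows that do not move let the fingers close. It gives the time, the measured TCP pose, the force, the opening and the grip force at its end, in the units of the state.
- manip.observe(): the state, without advancing time (a new reading comes with each control period).
- manip.read_camera(name): name is "scene" or "top"; returns a dict with "color" (400x640x3 uint8, red, green, blue), "depth" (400x640 float32, m along the optical axis (not along the pixel's ray), 0 where there is no reading), "mtx" (3x3 intrinsics, pixels), "camera_from_world" (4x4, takes a point from world to camera coordinates). Camera axes: x right, y down, z forward; pixel columns grow to the right and rows downward; lengths in m; the calibration is good to about 2 mm. A picture is of the moment at which its call begins.
- manip.close_job(): hands the job in; it is judged then, once.
The state is a dict: "time": time; "q": joint angles; "joint_vel": joint speeds; "joint_efforts": joint torques, N m; "tcp_pos": TCP position; "eef_rot": TCP orientation; "contact_force": force on the tool from outside, world axes, zero at the start; "wrist_torque": the same for the moment, N m; "opening": finger opening in m; "grasp_force": force on a finger pad.
Only numpy, scipy, OpenCV 4.12 (cv2) and the standard library are available. Lean on these libraries where they do the work, as an engineer would, in place of code of your own. Each camera call takes 0.05 s, during which the arm holds its last target. There are 200 camera calls.

## Working session

There is one attempt and no reset: what is moved stays moved. The work goes in short steps, Python scripts to look and compute and a tool call to move; the robot and the scene stay as the last step left them, time stands still between calls to the robot, and variables do not carry over. Pictures are saved under pics/ and viewed, at most 10 in all, crops included, and the job is handed in when it is done.

Besides the shell and the picture viewer there is one more tool, called after "Request:" by a JSON object that holds its "api" and its "payload", one argument or row to a line. move_arm: Moves the arm, as the interface text tells. Its arguments: {"type":"object","properties":{"xyz":{"type":"array"},"turn":{"type":"array"},"hand":{"type":"array"},"force":{"type":"number"}},"required":["xyz","turn","hand"]}

```bash
mkdir -p pics; ls; python3 - <<'E'
from rig import manip
import cv2,numpy as np
for n in ("scene","top"):
    c=manip.read_camera(n); np.savez(f"pics/{n}0.npz",**c)
    cv2.imwrite(f"pics/{n}0.png",c["color"][:,:,::-1])
    print(n,c["mtx"].round(1).tolist(),c["camera_from_world"].round(3).tolist())
print(manip.observe())
E
```

```text
pics
scene [[417.2, 0.0, 317.4], [0.0, 417.2, 196.3], [0.0, 0.0, 1.0]] [[-0.864, 0.504, 0.011, 0.397], [0.328, 0.579, -0.747, -0.131], [-0.382, -0.641, -0.665, 1.389], [0.0, 0.0, 0.0, 1.0]]
top [[377.3, 0.0, 319.4], [0.0, 377.3, 201.1], [0.0, 0.0, 1.0]] [[0.023, -1.0, 0.018, 0.032], [-0.995, -0.025, -0.095, 0.462], [0.095, -0.016, -0.995, 1.091], [0.0, 0.0, 0.0, 1.0]]
{'time': 0.1, 'q': array([-1.14999380e+00,  2.41366539e-01,  3.86590449e-03,  1.33520048e+00,
        2.22212339e-05,  1.57079420e+00]), 'joint_vel': array([ 7.17784411e-04, -1.55567463e-03,  3.04436466e-03, -2.01627996e-04,
        5.29445187e-04,  3.32967122e-05]), 'joint_efforts': array([-1.11357124e-04, -3.73137867e+01,  2.53010309e+01,  1.08546170e-02,
       -2.56048759e-05, -4.16343312e-06]), 'tcp_pos': array([ 0.20407781, -0.4559911 ,  0.30309007]), 'eef_rot': array([[ 9.12760558e-01,  4.08494296e-01, -7.57810517e-04],
       [ 4.08494998e-01, -9.12758885e-01,  1.74769520e-03],
       [ 2.22252381e-05, -1.90478905e-03, -9.99998186e-01]]), 'contact_force': array([0.57656073, 1.06345922, 0.38166106]), 'wrist_torque': array([ 0.04876425,  0.00047367, -0.05018639]), 'grasp_force': 0.0, 'opening': 0.08527944497853814}
```

View pics/scene0.png

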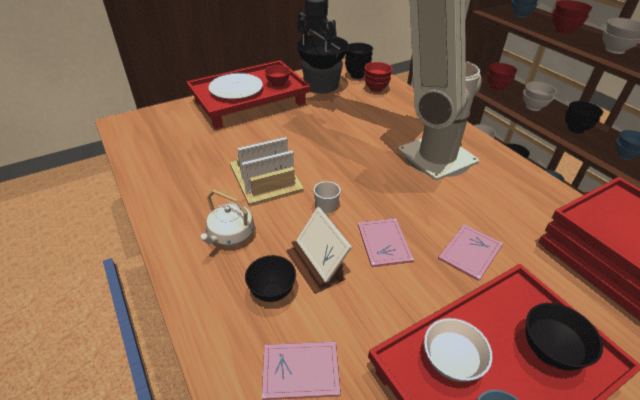

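View pics/top0.png

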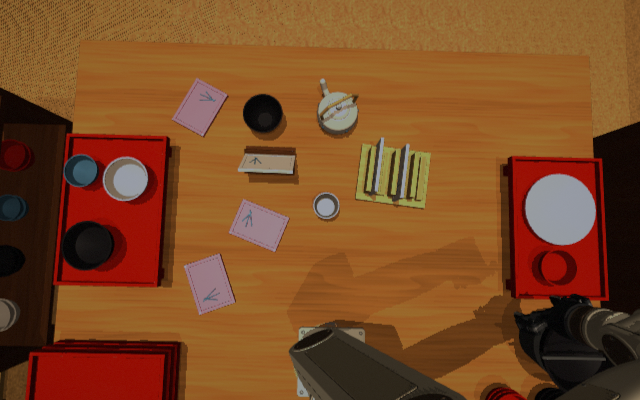

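Candidates: the plate leaning on the dark rest is at scene (322,247) / top (267,162). Pink look-alike mats are at scene (385,242), (471,251), (301,370) / top (200,107), (259,225), (210,283). The two racked plates are at top (377,167) and (402,172), and the free slot looks to be near (418,178). I choose the white one on the dark rest and check it in one close crop.

```bash
cat > h.py <<'E'
import numpy as np,cv2
def cloud(c):
    d=c["depth"];v,u=np.indices(d.shape);K=c["mtx"];T=c["camera_from_world"]
    p=np.stack([(u-K[0,2])/K[0,0]*d,(v-K[1,2])/K[1,1]*d,d],-1)
    return (p-T[:3,3])@T[:3,:3]
def proj(c,P):
    P=np.atleast_2d(P);T=c["camera_from_world"];q=P@T[:3,:3].T+T[:3,3];q=q@c["mtx"].T
    return q[:,:2]/q[:,2:]
E
python3 - <<'E'
from h import *
s=dict(np.load("pics/scene0.npz"));t=dict(np.load("pics/top0.npz"))
up=lambda a,x0,x1,y0,y1,w,h:cv2.resize(a["color"][y0:y1,x0:x1],(w,h),interpolation=cv2.INTER_CUBIC)
a=np.hstack([up(s,220,370,130,290,400,427),up(t,225,305,140,185,400,225) if 0 else up(t,350,440,130,216,400,427)])
cv2.imwrite("pics/crop1.png",a[:,:,::-1])
pt,ps=cloud(t),cloud(s)
for n,p,(u0,u1,v0,v1) in (("plate top",pt,(235,300,145,182)),("rack top",pt,(350,440,130,216))):
    q=p[v0:v1,u0:u1].reshape(-1,3);print(n,q[q[:,2]>.01].min(0),q[q[:,2]>.01].max(0))
np.set_printoptions(precision=3,suppress=True,linewidth=250)
for v in (158,165,172,180,186,195,202): print(v,(pt[v,354:436:1,2]*1000).astype(int))
# plate plane from scene cam: white-ish pixels on the plate
q=ps[205:275,290:355];col=s["color"][205:275,290:355].astype(int)
m=(col.min(-1)>130)&(q[...,2]>.03)
P=q[m]; 
for _ in range(4):
    c=P.mean(0);n=np.linalg.svd(P-c,full_matrices=False)[2][2];P=P[abs((P-c)@n)<.004]
print("plate",c,n,len(P),P.min(0),P.max(0))
r=P-c;rect=None
ey=np.cross([0,0,1],n);ey/=np.linalg.norm(ey);ez=np.cross(n,ey)
uv=np.stack([r@ey,r@ez],1).astype(np.float32);R=cv2.minAreaRect(uv);print(R, c+R[0][0]*ey+R[0][1]*ez,ey,ez,n)
E
```

```text
plate top [0.35476566 0.06070316 0.01036758] [0.61493873 0.27047909 1.12923094]
rack top [ 0.35476566 -0.28843443  0.01000747] [0.63890384 0.06070316 1.12923094]
158 [   0    0    0   -2   -1   -1   10   16   13   14   14   18   10   16   33   61   75   73 1129   72   72   52   72   86  120  125  120  126   34   40   26   29   27   27   27   11   14   17   32   46   63   73   72   78   76   70   59   71   86
   99  118  121  124  123   24   24   27   34   48   62   77   75   77   74   74   75   28   37   36   33   34   36   33   16   14   14   -4    1   -1    0   -2    0]
165 [ -1   1  -2  -1   1   7  11  13  16  11  13  19  13  27  54  69  74  77  70  72  75  67  90 120 125 123 125  36  35  28  28  30  29  24  13  14  13  27  42  58  77  73  74  74  73  74  67  83  94 117 121 121 122 122  27  28  32  46  59  70  75  75
  77  74  73  27  37  36  34  35  33  38  15  11  14  12   0   3   0   1  -3  -2]
172 [   0   -1   -1   -1    6    9   18   14   12   15   12   16   30   53   71   73   75   73   72   77   69   90  115  123  124  124   39   37   29   25   31 1129   29   26   13   16  
[... 1249 characters left out ...]
1   -2    0   -2   -2    0   -4   -5   -2   -1    0    1    1   -5    3    0   -1    0   -2    1   -1    2   12   12    9   13   14   16   14   12   14   15   15   17   15    9   11   13    9   14   17   13   17   12   15   12   13   19
   12   12   11   13   13   16    9   14   12   11   16   13   13   10   16 1129   15    9   11   13   14   14    9   -4   -3   -3    0   -1   -1   -4    1    0   -2]
plate [0.56  0.194 0.076] [-0.895  0.078 -0.439] 251 [0.537 0.12  0.045] [0.584 0.269 0.114]
((-0.0003628954291343689, 0.0005654580891132355), (0.16463713347911835, 0.022571219131350517), 21.964040756225586) [0.56  0.194 0.076] [-0.087 -0.996  0.   ] [-0.438  0.038  0.898] [-0.895  0.078 -0.439]
```

View pics/crop1.png

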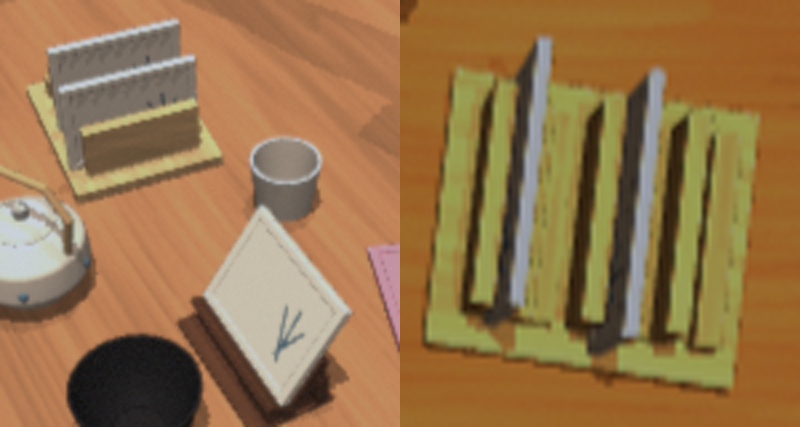

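The crop confirms it: the white framed plate leans on the dark rest. In the rack, the free slot is the rightmost one (rack -x side, rack +x ≈ world +y), with its lip at top (422,175). Next I fit both poses more closely.

```bash
python3 - <<'E'
from h import *
np.set_printoptions(precision=4,suppress=True,linewidth=200)
s=dict(np.load("pics/scene0.npz"));t=dict(np.load("pics/top0.npz"));ps,pt=cloud(s),cloud(t)
rng=np.random.default_rng(0)
for nm,p,(u0,u1,v0,v1) in (("scene",ps,(290,355,205,290)),("top",pt,(232,303,145,182))):
    P=p[v0:v1,u0:u1].reshape(-1,3);P=P[(P[:,2]>.02)&(P[:,2]<.16)&(abs(P[:,1]-.194)<.11)&(abs(P[:,0]-.56)<.1)]
    best=0
    for _ in range(2000):
        a,b,c=P[rng.choice(len(P),3,False)];n=np.cross(b-a,c-a);l=np.linalg.norm(n)
        if l<1e-5: continue
        n/=l
        if abs(abs(n[2])-.565)>.15: continue
        k=abs((P-a)@n)<.003
        if k.sum()>best: best=k.sum();I=k
    Q=P[I]
    for _ in range(5):
        c=Q.mean(0);n=np.linalg.svd(Q-c,full_matrices=False)[2][2];n*=np.sign(n[2]);Q=P[abs((P-c)@n)<.004]
    ey=np.cross([0,0,1],n);ey/=np.linalg.norm(ey);ez=np.cross(n,ey)
    uv=np.stack([(Q-c)@ey,(Q-c)@ez],1);lo,hi=np.percentile(uv,1,0),np.percentile(uv,99,0);m=(lo+hi)/2
    R=cv2.minAreaRect(uv.astype(np.float32))
    print(nm,len(P),len(Q),"n",n,"tilt",np.arcsin(n[2]),"yaw",np.degrees(np.arctan2(n[1],n[0])),"size",hi-lo,"face ctr",c+m[0]*ey+m[1]*ez,"rect",R)
# rack base: top cloud
P=pt[125:220,345:445].reshape(-1,3)
B=P[(P[:,2]>.009)&(P[:,2]<.14)]
base=P[(P[:,2]>.008)&(P[:,2]<.020)]
R=cv2.minAreaRect(base[:,:2].astype(np.float32));print("base",R)
# yaw from wall tops (long edges)
W=P[(P[:,2]>.069)&(P[:,2]<.079)];L=P[(P[:,2]>.031)&(P[:,2]<.041)&(P[:,1]<-.2)]
from scipy.optimize import minimize_scalar
T=P[(P[:,2]>.117)&(P[:,2]<.13)]
for nm,X in(("W",W),("plates",T),("lip",L)):
    print(nm,len(X),X.min(0),X.max(0))
km=cv2.kmeans(T[:,:2].astype(np.float32),2,None,(3,50,1e-5),5,cv2.KMEANS_PP_CENTERS)
for k in(0,1):
    X=T[km[1].ravel()==k][:,:2];v=np.polyfit(X[:,0],X[:,1],1);print("plate",k,X.mean(0),"dy/dx",v[0])
np.save("pics/rackpts.npy",P)
E
```

```text
scene 2649 2152 n [ 0.8237 -0.0124  0.5669] tilt 0.6027364995128114 yaw -0.8643730903610234 size [0.1477 0.1109] face ctr [0.5639 0.1954 0.0709] rect ((-0.004360169172286987, -0.004101138561964035), (0.15489865839481354, 0.11911897361278534), 0.42253318428993225)
top 1208 965 n [ 0.8191 -0.0129  0.5735] tilt 0.6107602385247465 yaw -0.9034501303735715 size [0.1465 0.1155] face ctr [0.565  0.1939 0.0684] rect ((0.000276811420917511, -0.003500722348690033), (0.15150046348571777, 0.11890502274036407), 0.8586653470993042)
base ((0.5439436435699463, -0.17613531649112701), (0.210970938205719, 0.170606330037117), 83.69670104980469)
W 801 [ 0.4676 -0.2385  0.069 ] [ 0.625  -0.0866  0.0789]
plates 435 [ 0.4655 -0.1972  0.1171] [ 0.6289 -0.1017  0.1286]
lip 315 [ 0.4703 -0.2694  0.031 ] [ 0.6011 -0.2105  0.0409]
plate 0 [ 0.5096 -0.148 ] dy/dx 0.2442746728908167
plate 1 [ 0.5854 -0.1508] dy/dx 0.223517945465548
```

```bash
python3 - <<'E'
from h import *
np.set_printoptions(precision=4,suppress=True,linewidth=200)
P=np.load("pics/rackpts.npy");o=np.array([.5439,-.1761])
for deg in (82.7,83.2,83.7,84.2,84.7):
    a=np.radians(deg);X=np.array([np.cos(a),np.sin(a)]);Y=np.array([-X[1],X[0]])
    x=(P[:,:2]-o)@X*1000;y=(P[:,:2]-o)@Y*1000;z=P[:,2]*1000
    g=(z>68)&(z<80)&(abs(y)<60); h=np.histogram(x[g],np.arange(-90,110,2))
    pl=(z>118)&(z<130)
    print(deg,"sharp",(h[0].astype(float)**2).sum(), "platesharp",(np.histogram(x[pl],np.arange(-90,110,2))[0].astype(float)**2).sum())
    if deg in(83.7,): print([(int(b),int(n)) for b,n in zip(h[1],h[0])if n]);
    l=(z>31)&(z<42)&(abs(y)<60)&(x<-45)
    w=g&(x<-20)
    # per-half edges to check yaw
    for lo,hi in((-60,0),(0,60)):
        k=(y>lo)&(y<hi);print("   lip",np.percentile(x[l&k],[3,50,97]),"wall",np.percentile(x[w&k],[3,50,97]))
    pk=pl&(abs(y)<70);print("   plates",[ (np.median(x[pk&q]),np.median(y[pk&q]),y[pk&q].min(),y[pk&q].max()) for q in (pl&(x<25),pl&(x>=25)) if (pk&q).any()])
E
```

```text
82.7 sharp 20722.0 platesharp 15841.0
   lip [-86.7311 -77.3789 -68.9378] wall [-55.4674 -48.2074 -41.1318]
   lip [-87.2695 -78.1997 -70.2744] wall [-56.7095 -49.1333 -42.0465]
   plates [(np.float64(-7.814264938505545), np.float64(0.5777249156717523), np.float64(-69.14566143783355), np.float64(69.5574382518697)), (np.float64(63.03685734715955), np.float64(0.315366703028292), np.float64(-68.93792752452418), np.float64(69.89545791890524))]
83.2 sharp 21036.0 platesharp 16407.0
   lip [-86.9392 -77.5646 -69.2661] wall [-55.6041 -48.449  -41.4001]
   lip [-87.1778 -77.8125 -70.0736] wall [-56.2726 -48.9869 -41.7079]
   plates [(np.float64(-7.609037173494732), np.float64(0.6613692943292068), np.float64(-69.06713421244889), np.float64(69.64512828035998)), (np.float64(62.86564744063595), np.float64(-0.2128859011727482), np.float64(-69.53142348496856), np.float64(69.34019678706419))]
83.7 sharp 21326.0 platesharp 16259.0
[(-58, 6), (-56, 34), (-54, 25), (-52, 29), (-50, 31), (-48, 32), (-46, 25), (-44, 37), (-42, 15), (-8, 2), (-6, 35), (-2, 25), (0, 29), (2, 24), (4, 29), (6, 34), (8, 31)
[... 730 characters left out ...]
float64(-7.5986400715742395), np.float64(0.8285005881393186), np.float64(-68.89430695335692), np.float64(69.80459082482432)), (np.float64(63.0040736284254), np.float64(-0.8121211530952644), np.float64(-69.8960850357291), np.float64(68.21387563745897))]
84.7 sharp 20173.0 platesharp 15479.0
   lip [-87.3976 -78.5411 -69.6958] wall [-56.3988 -49.3462 -42.3531]
   lip [-86.211  -77.2053 -68.8716] wall [-55.5755 -47.9528 -40.7386]
   plates [(np.float64(-7.573404023483434), np.float64(0.9119747755968748), np.float64(-68.80002008111451), np.float64(69.87635119710822)), (np.float64(62.996172202123276), np.float64(-1.3483321663040353), np.float64(-68.85956322875217), np.float64(67.64290139341108))]
```

```bash
cat >> h.py <<'E'
from scipy.linalg import logm,expm
from scipy.spatial.transform import Rotation as Ro
np.set_printoptions(precision=4,suppress=True,linewidth=200)
def T4(R,p): T=np.eye(4);T[:3,:3]=R;T[:3,3]=p;return T
def plan(A,B,n):
    "n equal rows from pose A to B: returns shift m, turn deg, path of tcp"
    S=np.real(expm(logm(np.linalg.inv(A)@B)/n))
    p=S[:3,3].round(4);r=np.degrees(Ro.from_matrix(S[:3,:3]).as_rotvec()).round(2)
    S=T4(Ro.from_rotvec(np.radians(r)).as_matrix(),p);path=[A]
    for _ in range(n): path.append(path[-1]@S)
    e=np.linalg.inv(path[-1])@B
    print("row",p.tolist(),r.tolist(),"x",n,"err",e[:3,3],np.degrees(Ro.from_matrix(e[:3,:3]).as_rotvec()))
    return path
def now():
    from rig import manip
    o=manip.observe();return T4(o["eef_rot"],o["tcp_pos"]),o
C=np.array([.5604,.1946,.0667]);n=np.array([.822,-.0127,.569]);n/=np.linalg.norm(n)
py=np.cross([0,0,1],n);py/=np.linalg.norm(py);pz=np.cross(n,py)
RG=np.stack([py,n,-pz],1)
RX=np.array([np.cos(np.radians(83.6)),np.sin(np.radians(83.6)),0]);RY=np.array([-RX[1],RX[0],0])
RP=np.stack([RY,RX,[0,0,-1]],1)
SL=np.array([.5439,-.1761,0])-.0625*RX
E
python3 - <<'E'
from h import *
A,_=now()
B=T4(RG,C+.20*pz);P=plan(A,B,24)
print(B[:3,3]);print(np.array([p[:3,3] for p in P[::3]]))
print(RP, SL)
E
```

```text
row [0.0292, -0.0087, 0.0024] [-1.29, 0.82, -2.62] x 24 err [-0.0002 -0.0017 -0.    ] [ 0.0662 -0.04   -0.0703]
[0.4466 0.1964 0.2312]
[[ 0.2041 -0.456   0.3031]
 [ 0.2707 -0.3934  0.2965]
 [ 0.3285 -0.3225  0.2912]
 [ 0.3765 -0.2446  0.2861]
 [ 0.4137 -0.1611  0.2804]
 [ 0.4396 -0.0735  0.273 ]
 [ 0.4539  0.0164  0.263 ]
 [ 0.4566  0.107   0.2496]
 [ 0.448   0.1966  0.2321]]
[[-0.9938  0.1115  0.    ]
 [ 0.1115  0.9938  0.    ]
 [ 0.      0.     -1.    ]] [ 0.5369 -0.2382  0.    ]
```

Request:
{"api": "move_arm", "payload": {
  "xyz": [
    [0.0292,-0.0087,0.0024],
    [0.0292,-0.0087,0.0024],
    [0.0292,-0.0087,0.0024],
    [0.0292,-0.0087,0.0024],
    [0.0292,-0.0087,0.0024],
    [0.0292,-0.0087,0.0024],
    [0.0292,-0.0087,0.0024],
    [0.0292,-0.0087,0.0024]
  ],
  "turn": [
    [-1.29,0.82,-2.62],
    [-1.29,0.82,-2.62],
    [-1.29,0.82,-2.62],
    [-1.29,0.82,-2.62],
    [-1.29,0.82,-2.62],
    [-1.29,0.82,-2.62],
    [-1.29,0.82,-2.62],
    [-1.29,0.82,-2.62]
  ],
  "hand": [-1,-1,-1,-1,-1,-1,-1,-1]
}}

```text
time: 0.9
tcp_pos: [0.3622, -0.2705, 0.288]
eef_rot: [[0.696, 0.691, 0.194], [0.713, -0.696, -0.082], [0.079, 0.196, -0.978]]
contact_force: [0.3, 0.1, 0.7]
opening: 0.0855
grasp_force: 0.0
```

Request:
{"api": "move_arm", "payload": {
  "xyz": [
    [0.0292,-0.0087,0.0024],
    [0.0292,-0.0087,0.0024],
    [0.0292,-0.0087,0.0024],
    [0.0292,-0.0087,0.0024],
    [0.0292,-0.0087,0.0024],
    [0.0292,-0.0087,0.0024],
    [0.0292,-0.0087,0.0024],
    [0.0292,-0.0087,0.0024]
  ],
  "turn": [
    [-1.29,0.82,-2.62],
    [-1.29,0.82,-2.62],
    [-1.29,0.82,-2.62],
    [-1.29,0.82,-2.62],
    [-1.29,0.82,-2.62],
    [-1.29,0.82,-2.62],
    [-1.29,0.82,-2.62],
    [-1.29,0.82,-2.62]
  ],
  "hand": [-1,-1,-1,-1,-1,-1,-1,-1]
}}

```text
time: 1.7
tcp_pos: [0.4457, -0.0429, 0.2699]
eef_rot: [[0.378, 0.836, 0.397], [0.922, -0.377, -0.085], [0.078, 0.398, -0.914]]
contact_force: [0.8, 0.5, -0.1]
opening: 0.0852
grasp_force: 0.0
```

Request:
{"api": "move_arm", "payload": {
  "xyz": [
    [0.0292,-0.0087,0.0024],
    [0.0292,-0.0087,0.0024],
    [0.0292,-0.0087,0.0024],
    [0.0292,-0.0087,0.0024],
    [0.0292,-0.0087,0.0024],
    [0.0292,-0.0087,0.0024],
    [0.0292,-0.0087,0.0024],
    [0.0292,-0.0087,0.0024]
  ],
  "turn": [
    [-1.29,0.82,-2.62],
    [-1.29,0.82,-2.62],
    [-1.29,0.82,-2.62],
    [-1.29,0.82,-2.62],
    [-1.29,0.82,-2.62],
    [-1.29,0.82,-2.62],
    [-1.29,0.82,-2.62],
    [-1.29,0.82,-2.62]
  ],
  "hand": [-1,-1,-1,-1,-1,-1,-1,-1]
}}

```text
time: 2.5
tcp_pos: [0.4477, 0.1972, 0.2315]
eef_rot: [[0.014, 0.821, 0.571], [1.0, -0.011, -0.009], [-0.001, 0.571, -0.821]]
contact_force: [0.8, 0.1, -0.1]
opening: 0.0854
grasp_force: 0.0
```

```bash
python3 - <<'E'
from h import *
A,o=now();print(A,o["time"],o["q"],o["contact_force"])
plan(A,T4(RG,C+.20*pz),1);plan(A,T4(RG,C+.089*pz),5)
E
```

```text
[[ 0.0141  0.8208  0.5711  0.4477]
 [ 0.9999 -0.0109 -0.009   0.1972]
 [-0.0012  0.5711 -0.8209  0.2315]
 [ 0.      0.      0.      1.    ]] 2.5 [ 0.5628  0.0045 -0.6293  0.4095 -0.3176  2.0609] [ 0.7972  0.0836 -0.0798]
row [-0.0008, -0.0011, -0.0003] [0.14, 0.01, 0.1] x 1 err [-0. -0. -0.] [0.0005 0.0012 0.0021]
row [-0.0002, -0.0003, 0.0221] [0.03, 0.0, 0.02] x 5 err [0.0002 0.0002 0.0002] [-0.0095  0.0112  0.0021]
```

Request:
{"api": "move_arm", "payload": {
  "xyz": [
    [-0.0002,-0.0003,0.0221],
    [-0.0002,-0.0003,0.0221],
    [-0.0002,-0.0003,0.0221],
    [-0.0002,-0.0003,0.0221],
    [-0.0002,-0.0003,0.0221],
    [0,0,0],
    [0,0,0]
  ],
  "turn": [
    [0.03,0,0.02],
    [0.03,0,0.02],
    [0.03,0,0.02],
    [0.03,0,0.02],
    [0.03,0,0.02],
    [0,0,0],
    [0,0,0]
  ],
  "hand": [-1,-1,-1,-1,-1,0.4,0.4],
  "force": 30
}}

```text
time: 3.2
tcp_pos: [0.5093, 0.1936, 0.1395]
eef_rot: [[0.018, 0.824, 0.567], [1.0, -0.014, -0.011], [-0.001, 0.567, -0.824]]
contact_force: [-0.4, 0.8, 0.5]
opening: 0.0592
grasp_force: 0.0
```

```bash
python3 - <<'E'
from h import *
from rig import manip
A,o=now();print(A,o["time"],o["opening"],o["contact_force"])
c=manip.read_camera("scene");cv2.imwrite("pics/g1.png",cv2.resize(c["color"][120:300,240:420],None,fx=3,fy=3,interpolation=cv2.INTER_CUBIC)[:,:,::-1])
print(proj(c,[C,C+.035*pz,A[:3,3]+A[:3,2]*.073]))
E
```

```text
[[ 0.0178  0.8237  0.5667  0.5093]
 [ 0.9998 -0.0144 -0.0106  0.1936]
 [-0.0006  0.5668 -0.8239  0.1395]
 [ 0.      0.      0.      1.    ]] 3.2 0.05920619257087603 [-0.4039  0.7705  0.5196]
[[322.1659 244.0904]
 [329.6369 232.9716]
 [325.3681 238.5683]]
```

View pics/g1.png

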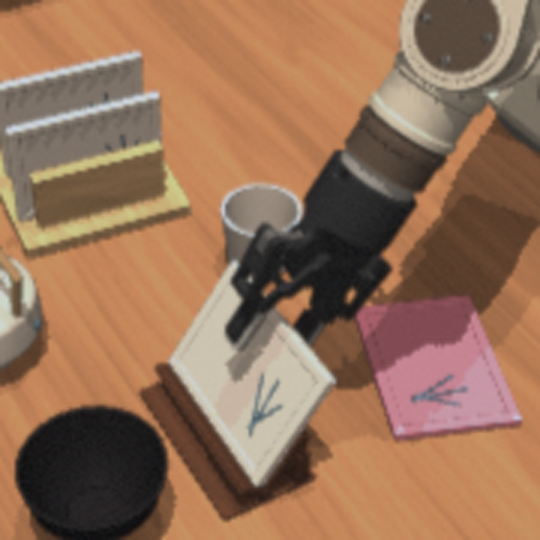

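The fingers straddle the upper half of the plate (finger at crop (240,325), plate centred at (255,380)), so I close.

Request:
{"api": "move_arm", "payload": {
  "xyz": [
    [0,0,0],
    [0,0,0],
    [0,0,0],
    [0,0,0],
    [0,0,0],
    [0,0,0]
  ],
  "turn": [
    [0,0,0],
    [0,0,0],
    [0,0,0],
    [0,0,0],
    [0,0,0],
    [0,0,0]
  ],
  "hand": [1,1,1,1,1,1],
  "force": 30
}}

```text
time: 3.85
tcp_pos: [0.5105, 0.1943, 0.1417]
eef_rot: [[0.017, 0.821, 0.571], [1.0, -0.015, -0.009], [0.001, 0.571, -0.821]]
contact_force: [-3.5, -0.8, 6.1]
opening: 0.0098
grasp_force: 31.4
```

```bash
python3 - <<'E'
from h import *
from rig import manip
A,o=now();print(A,o["time"],o["opening"],o["grasp_force"],o["contact_force"],o["wrist_torque"])
for k in (1,2): print()
# lift target then carry
L=T4(RG,A[:3,3]+.09*pz); L[:3,:3]=A[:3,:3]
print("lift");plan(A,L,4)
V=T4(RP,SL+[0,0,.015+.055+.089+.13])
V2=V.copy();P=plan(L,V,26);print(np.array([p[:3,3] for p in P[::3]]))
E
```

```text
[[ 0.0174  0.8209  0.5707  0.5105]
 [ 0.9998 -0.0151 -0.0088  0.1943]
 [ 0.0014  0.5708 -0.8211  0.1417]
 [ 0.      0.      0.      1.    ]] 3.85 0.009809956954965124 31.438114643096924 [-3.4795 -0.7984  6.1206] [-0.1482  0.2618 -0.0338]


lift
row [0.0, 0.0, -0.0225] [0.0, 0.0, -0.0] x 4 err [0.     0.0002 0.    ] [ 0.  0. -0.]
row [-0.0165, -0.0083, -0.0044] [1.09, 0.98, -3.15] x 26 err [-0.     -0.0006  0.0012] [-0.153   0.0046  0.0554]
[[ 0.4593  0.1951  0.2157]
 [ 0.4332  0.1446  0.2137]
 [ 0.4157  0.0905  0.2155]
 [ 0.4075  0.0345  0.2209]
 [ 0.409  -0.0218  0.2294]
 [ 0.4203 -0.0764  0.2404]
 [ 0.441  -0.1279  0.2531]
 [ 0.4705 -0.1745  0.2669]
 [ 0.5081 -0.2148  0.281 ]]
```

Request:
{"api": "move_arm", "payload": {
  "xyz": [
    [0,0,-0.01],
    [0,0,-0.02],
    [0,0,-0.025],
    [0,0,-0.03],
    [0,0.0171,-0.0246],
    [0,0.0171,-0.0246],
    [0,0.0171,-0.0246]
  ],
  "turn": [
    [0,0,0],
    [0,0,0],
    [0,0,0],
    [0,0,0],
    [0,0,0],
    [0,0,0],
    [0,0,0]
  ],
  "hand": [1,1,1,1,1,1,1],
  "force": 60
}}

```text
time: 4.55
tcp_pos: [0.4596, 0.194, 0.299]
eef_rot: [[0.017, 0.826, 0.564], [1.0, -0.013, -0.01], [-0.001, 0.564, -0.826]]
contact_force: [1.1, -1.2, -3.9]
opening: 0.0089
grasp_force: 60.1
```

```bash
python3 - <<'E'
from h import *
A,o=now();print(A,o["time"],o["opening"],o["grasp_force"],o["contact_force"],o["wrist_torque"])
V=T4(RP,SL+[0,0,.015+.055+.089+.15]);P=plan(A,V,24);print(np.array([p[:3,3] for p in P[::3]]))
# lowest plate corner along path
for p in P[::3]:
    c=[(p@[sx*.075,0,.144,1])[:3] for sx in(-1,1)];print(np.array(c).ravel())
E
```

```text
[[ 0.0165  0.8257  0.5639  0.4596]
 [ 0.9999 -0.0129 -0.0105  0.194 ]
 [-0.0014  0.564  -0.8258  0.299 ]
 [ 0.      0.      0.      1.    ]] 4.55 0.008904714717738536 60.05378544330597 [ 1.0856 -1.1976 -3.9261] [0.0654 1.0931 0.0089]
row [-0.0174, -0.0098, -0.0022] [1.16, 1.06, -3.41] x 24 err [-0.0005 -0.0003  0.0006] [-0.0255 -0.1279  0.0758]
[[ 0.4596  0.194   0.299 ]
 [ 0.4337  0.1405  0.2895]
 [ 0.4173  0.0829  0.2842]
 [ 0.4112  0.023   0.2829]
 [ 0.4159 -0.037   0.2848]
 [ 0.4314 -0.095   0.2893]
 [ 0.4573 -0.149   0.2955]
 [ 0.4927 -0.1972  0.3025]
 [ 0.5365 -0.2378  0.3096]]
[0.5395 0.1175 0.1802 0.542  0.2675 0.18  ]
[0.5192 0.0724 0.1695 0.4947 0.2202 0.1619]
[0.5067 0.0239 0.1622 0.4558 0.1644 0.1492]
[ 0.5027 -0.0265  0.1582  0.4268  0.1019  0.1418]
[ 0.5075 -0.0769  0.1568  0.4091  0.0349  0.1394]
[ 0.5213 -0.1256  0.1575  0.4035 -0.0341  0.1414]
[ 0.5435 -0.1711  0.1597  0.4106 -0.1028  0.147 ]
[ 0.5737 -0.2117  0.1626  0.4301 -0.1687  0.1554]
[ 0.6107 -0.2461  0.1654  0.4616 -0.2296  0.1657]
```

Request:
{"api": "move_arm", "payload": {
  "xyz": [
    [-0.0174,-0.0098,-0.0022],
    [-0.0174,-0.0098,-0.0022],
    [-0.0174,-0.0098,-0.0022],
    [-0.0174,-0.0098,-0.0022],
    [-0.0174,-0.0098,-0.0022],
    [-0.0174,-0.0098,-0.0022],
    [-0.0174,-0.0098,-0.0022],
    [-0.0174,-0.0098,-0.0022]
  ],
  "turn": [
    [1.16,1.06,-3.41],
    [1.16,1.06,-3.41],
    [1.16,1.06,-3.41],
    [1.16,1.06,-3.41],
    [1.16,1.06,-3.41],
    [1.16,1.06,-3.41],
    [1.16,1.06,-3.41],
    [1.16,1.06,-3.41]
  ],
  "hand": [1,1,1,1,1,1,1,1]
}}

```text
time: 5.35
tcp_pos: [0.4117, 0.0431, 0.2814]
eef_rot: [[-0.454, 0.799, 0.395], [0.885, 0.455, 0.097], [-0.102, 0.394, -0.913]]
contact_force: [1.2, 0.4, -4.4]
opening: 0.0093
grasp_force: 60.0
```

Request:
{"api": "move_arm", "payload": {
  "xyz": [
    [-0.0174,-0.0098,-0.0022],
    [-0.0174,-0.0098,-0.0022],
    [-0.0174,-0.0098,-0.0022],
    [-0.0174,-0.0098,-0.0022],
    [-0.0174,-0.0098,-0.0022],
    [-0.0174,-0.0098,-0.0022],
    [-0.0174,-0.0098,-0.0022],
    [-0.0174,-0.0098,-0.0022]
  ],
  "turn": [
    [1.16,1.06,-3.41],
    [1.16,1.06,-3.41],
    [1.16,1.06,-3.41],
    [1.16,1.06,-3.41],
    [1.16,1.06,-3.41],
    [1.16,1.06,-3.41],
    [1.16,1.06,-3.41],
    [1.16,1.06,-3.41]
  ],
  "hand": [1,1,1,1,1,1,1,1]
}}

```text
time: 6.15
tcp_pos: [0.4394, -0.1132, 0.2902]
eef_rot: [[-0.823, 0.536, 0.189], [0.56, 0.822, 0.102], [-0.101, 0.19, -0.977]]
contact_force: [1.5, 0.6, -4.4]
opening: 0.0094
grasp_force: 59.9
```

Request:
{"api": "move_arm", "payload": {
  "xyz": [
    [-0.0174,-0.0098,-0.0022],
    [-0.0174,-0.0098,-0.0022],
    [-0.0174,-0.0098,-0.0022],
    [-0.0174,-0.0098,-0.0022],
    [-0.0174,-0.0098,-0.0022],
    [-0.0174,-0.0098,-0.0022],
    [-0.0174,-0.0098,-0.0022],
    [-0.0174,-0.0098,-0.0022]
  ],
  "turn": [
    [1.16,1.06,-3.41],
    [1.16,1.06,-3.41],
    [1.16,1.06,-3.41],
    [1.16,1.06,-3.41],
    [1.16,1.06,-3.41],
    [1.16,1.06,-3.41],
    [1.16,1.06,-3.41],
    [1.16,1.06,-3.41]
  ],
  "hand": [1,1,1,1,1,1,1,1]
}}

```text
time: 6.95
tcp_pos: [0.5378, -0.2374, 0.3088]
eef_rot: [[-0.994, 0.109, -0.001], [0.109, 0.994, 0.003], [0.002, 0.002, -1.0]]
contact_force: [-1.0, -0.9, -4.0]
opening: 0.0094
grasp_force: 59.9
```

```bash
python3 - <<'E'
from h import *
from rig import manip
A,o=now();print(A,o["time"],o["opening"],o["grasp_force"],o["contact_force"],o["wrist_torque"],o["q"])
s=manip.read_camera("scene");t=manip.read_camera("top");np.savez("pics/s2.npz",**s);np.savez("pics/t2.npz",**t)
a=np.hstack([cv2.resize(s["color"][80:220,200:340],(400,400),interpolation=cv2.INTER_CUBIC),cv2.resize(t["color"][110:230,340:460],(400,400),interpolation=cv2.INTER_CUBIC)])
cv2.imwrite("pics/h1.png",a[:,:,::-1])
V=T4(RP,SL+[0,0,.015+.055+.089+.15]);plan(A,V,1)
E
```

```text
[[-0.994   0.1091 -0.0013  0.5378]
 [ 0.1091  0.994   0.0027 -0.2374]
 [ 0.0016  0.0025 -1.      0.3088]
 [ 0.      0.      0.      1.    ]] 6.95 0.009418567399142277 59.870431423187256 [-0.9624 -0.8626 -3.9501] [-0.0601 -0.0381  0.0443] [-0.4164  0.4183  0.2687  1.4235  0.0019 -0.3071]
row [0.0008, -0.0009, -0.0002] [0.14, -0.09, 0.14] x 1 err [-0. -0. -0.] [ 0.0029  0.0006 -0.0028]
```

View pics/h1.png

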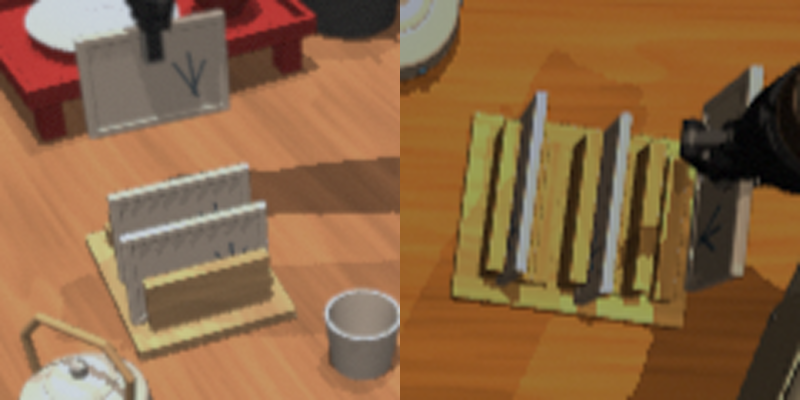

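The plate hangs upright over the free slot: scene crop (155,70), top crop (720,170). I measure how it sits relative to the tool and the slot.

```bash
python3 - <<'E'
from h import *
A,o=now()
for nm,(u0,u1,v0,v1) in (("s2",(222,285,78,132)),("t2",(425,455,125,200))):
    c=dict(np.load(f"pics/{nm}.npz"));P=cloud(c)[v0:v1,u0:u1].reshape(-1,3)
    P=P[(P[:,2]>.13)&(P[:,2]<.30)]
    L=(P-A[:3,3])@A[:3,:3]   # tool coords
    k=(abs(L[:,0])<.09)&(abs(L[:,1])<.02)&(L[:,2]>.02)&(L[:,2]<.16)
    Q=L[k]
    if len(Q)<20: print(nm,len(Q));continue
    f=Q
    for _ in range(6):
        M=np.c_[f[:,0],f[:,2]-.09,np.ones(len(f))];b=np.linalg.lstsq(M,f[:,1],rcond=None)[0]
        r=Q[:,1]-np.c_[Q[:,0],Q[:,2]-.09,np.ones(len(Q))]@b;f=Q[abs(r)<.004]
    print(nm,len(Q),len(f),"face y mm",b[2]*1000,"yaw,tilt deg",np.degrees(b[:2]),"x",np.percentile(f[:,0],[1,99]),"z",np.percentile(f[:,2],[1,99]))
E
```

```text
s2 1816 1600 face y mm 2.8101202983736715 yaw,tilt deg [-0.0859 -0.0981] x [-0.0695  0.0781] z [0.0327 0.1415]
t2 767 658 face y mm 1.8359772172948174 yaw,tilt deg [-0.3389  0.4328] x [-0.0721  0.0759] z [0.0347 0.1438]
```

Request:
{"api": "move_arm", "payload": {
  "xyz": [
    [0,-0.0044,0.01],
    [0,0,0.024],
    [0,0,0.024],
    [0,0,0.024],
    [0,0,0.02],
    [0,0,0.015],
    [0,0,0],
    [0,0,0]
  ],
  "turn": [
    [0.14,-0.09,0.14],
    [0,0,0],
    [0,0,0],
    [0,0,0],
    [0,0,0],
    [0,0,0],
    [0,0,0],
    [0,0,0]
  ],
  "hand": [1,1,1,1,1,1,1,1]
}}

```text
time: 7.85
tcp_pos: [0.5372, -0.2413, 0.1927]
eef_rot: [[-0.993, 0.114, 0.003], [0.114, 0.993, -0.0], [-0.003, 0.0, -1.0]]
contact_force: [-0.2, 0.2, -4.2]
opening: 0.0092
grasp_force: 59.8
```

```bash
cat > st.py <<'E'
from h import *
A,o=now();d=A[:3,3]-SL;F=o["contact_force"]
print(o["time"],"z",A[2,3],"rackx mm off SL",d@RX*1000,"racky",d@RY*1000,"F(rx,ry,z)",F@RX,F@RY,F[2],"M",o["wrist_torque"]@RX,o["wrist_torque"]@RY,o["wrist_torque"][2],"rot err deg",np.degrees(Ro.from_matrix(A[:3,:3].T@RP).as_rotvec()),o["opening"])
E
python3 st.py
```

```text
7.85 z 0.19272035264219395 rackx mm off SL -2.996217111677799 racky -0.578797151114942 F(rx,ry,z) 0.14361040813579695 0.2391536847553981 -4.179473448053013 M -0.03007384178003889 0.01698772446084804 -0.007267380133701554 rot err deg [ 0.0155  0.1545 -0.1435] 0.009232551199830054
```

Request:
{"api": "move_arm", "payload": {
  "xyz": [
    [0,0.001,0],
    [0,0.001,0],
    [0,0.001,0],
    [0,0.001,0],
    [0,0,0]
  ],
  "turn": [
    [0,0,0],
    [0,0,0],
    [0,0,0],
    [0,0,0],
    [0,0,0]
  ],
  "hand": [1,1,1,1,1]
}}

```text
time: 8.35
tcp_pos: [0.5389, -0.2375, 0.1935]
eef_rot: [[-0.994, 0.113, 0.005], [0.113, 0.994, -0.001], [-0.005, -0.001, -1.0]]
contact_force: [0.3, 0.3, -5.0]
opening: 0.0094
grasp_force: 59.9
```

```bash
python3 st.py
```

```text
8.35 z 0.19353527447378985 rackx mm off SL 0.8906873388335383 racky -1.8589873538649304 F(rx,ry,z) 0.37053508040079824 -0.2830749049185136 -5.033864138854544 M 0.03551865007043398 -0.004175846404914898 -0.04394549640953026 rot err deg [-0.0297  0.2941 -0.1038] 0.009355363844850664
```

Request:
{"api": "move_arm", "payload": {
  "xyz": [
    [0,0.001,0],
    [0,0.001,0],
    [0,0,0]
  ],
  "turn": [
    [0,0,0],
    [0,0,0],
    [0,0,0]
  ],
  "hand": [1,1,1]
}}

```text
time: 8.65
tcp_pos: [0.5389, -0.2366, 0.1934]
eef_rot: [[-0.993, 0.114, 0.005], [0.114, 0.993, -0.003], [-0.005, -0.003, -1.0]]
contact_force: [-0.9, -3.4, -4.0]
opening: 0.0092
grasp_force: 60.1
```

```bash
python3 st.py
```

```text
8.65 z 0.19341351848187094 rackx mm off SL 1.7927311495077365 racky -1.8213897051944896 F(rx,ry,z) -3.507800403487977 0.49506868191518183 -3.958593202504187 M 0.10182194882851774 1.020758493467388 0.04119058921051322 rot err deg [-0.1665  0.279  -0.1484] 0.009226407214953025
```

Request:
{"api": "move_arm", "payload": {
  "xyz": [
    [0,-0.0029,0],
    [0,0,0],
    [0,0,0.004],
    [0,0,0.004],
    [0,0,0.003],
    [0,0,0]
  ],
  "turn": [
    [0,0.28,-0.1],
    [0,0,0],
    [0,0,0],
    [0,0,0],
    [0,0,0],
    [0,0,0]
  ],
  "hand": [1,1,1,1,1,1]
}}

```text
time: 9.25
tcp_pos: [0.5382, -0.2382, 0.1812]
eef_rot: [[-0.994, 0.112, -0.002], [0.112, 0.994, 0.001], [0.002, 0.0, -1.0]]
contact_force: [0.1, 0.2, -4.9]
opening: 0.0092
grasp_force: 59.9
```

```bash
python3 st.py
```

```text
9.25 z 0.18124999049558183 rackx mm off SL 0.17807657066148178 racky -1.2286077225296328 F(rx,ry,z) 0.2254446262836062 -0.02678789574669222 -4.912606862834196 M 0.007146667253076887 -0.001261298649275437 -0.019781485503354335 rot err deg [ 0.0209 -0.1151 -0.0055] 0.009202650091013714
```

Request:
{"api": "move_arm", "payload": {
  "xyz": [
    [0,0,0.002],
    [0,0,0.002],
    [0,0,0.002],
    [0,0,0]
  ],
  "turn": [
    [0,0,0],
    [0,0,0],
    [0,0,0],
    [0,0,0]
  ],
  "hand": [1,1,1,1]
}}

```text
time: 9.65
tcp_pos: [0.5385, -0.2385, 0.1759]
eef_rot: [[-0.994, 0.112, -0.001], [0.112, 0.994, -0.0], [0.001, -0.0, -1.0]]
contact_force: [0.1, -0.0, -4.2]
opening: 0.0092
grasp_force: 59.9
```

```bash
python3 st.py
```

```text
9.65 z 0.17589074306902092 rackx mm off SL -0.13102281523981346 racky -1.56224341544572 F(rx,ry,z) -0.0012096325825920503 -0.11956690169101583 -4.227282622337056 M 0.009583126440052518 -0.013623703430091703 -0.0727223714875811 rot err deg [-0.0124 -0.0435 -0.0195] 0.00920952694660127
```

No side force and the bottom edge is below the lip top, so the plate is in the slot. I continue down gently.

Request:
{"api": "move_arm", "payload": {
  "xyz": [
    [0,0,0.003],
    [0,0,0.003],
    [0,0,0.003],
    [0,0,0.002],
    [0,0,0]
  ],
  "turn": [
    [0,0,0],
    [0,0,0],
    [0,0,0],
    [0,0,0],
    [0,0,0]
  ],
  "hand": [1,1,1,1,1]
}}

```text
time: 10.15
tcp_pos: [0.5383, -0.2384, 0.1647]
eef_rot: [[-0.994, 0.112, -0.001], [0.112, 0.994, 0.0], [0.001, -0.0, -1.0]]
contact_force: [0.1, -0.0, -4.8]
opening: 0.0091
grasp_force: 59.9
```

```bash
python3 st.py
```

```text
10.15 z 0.16470223786853877 rackx mm off SL -0.07900773088032789 racky -1.4312263980194555 F(rx,ry,z) -0.010302440768994678 -0.08589688703332361 -4.820258171670274 M 0.019786947195478643 -0.018885344186456012 -0.04576283861727244 rot err deg [-0.0041 -0.0678 -0.0164] 0.009129868931669375
```

Request:
{"api": "move_arm", "payload": {
  "xyz": [
    [0,0,0.001],
    [0,0,0.001],
    [0,0,0.001],
    [0,0,0.001],
    [0,0,0]
  ],
  "turn": [
    [0,0,0],
    [0,0,0],
    [0,0,0],
    [0,0,0],
    [0,0,0]
  ],
  "hand": [1,1,1,1,1]
}}

```text
time: 10.65
tcp_pos: [0.5385, -0.2385, 0.1611]
eef_rot: [[-0.994, 0.112, -0.001], [0.112, 0.994, -0.0], [0.001, -0.0, -1.0]]
contact_force: [0.2, 0.2, -3.9]
opening: 0.0094
grasp_force: 59.9
```

```bash
python3 st.py
```

```text
10.65 z 0.16106888945305667 rackx mm off SL -0.15010958225539472 racky -1.628096030846383 F(rx,ry,z) 0.24236531105671558 -0.2032228899464991 -3.914497241365918 M 0.03378463904710373 -0.008055234112238732 -0.06322111407983037 rot err deg [-0.0199 -0.0315 -0.0172] 0.00943541639237865
```

Request:
{"api": "move_arm", "payload": {
  "xyz": [
    [0,0,0.001],
    [0,0,0.001],
    [0,0,0]
  ],
  "turn": [
    [0,0,0],
    [0,0,0],
    [0,0,0]
  ],
  "hand": [1,1,1]
}}

```text
time: 10.95
tcp_pos: [0.5386, -0.2387, 0.1607]
eef_rot: [[-0.994, 0.112, 0.001], [0.112, 0.994, -0.001], [-0.001, -0.001, -1.0]]
contact_force: [-3.6, 1.6, 3.9]
opening: 0.0092
grasp_force: 61.4
```

```bash
python3 st.py
```

```text
10.95 z 0.16065587162068592 rackx mm off SL -0.25450565398320485 racky -1.7220607864631183 F(rx,ry,z) 1.2179370027186356 3.798719461052895 3.920018736056706 M 0.7567506501311866 -0.24271157817116407 0.01726636118200379 rot err deg [-0.0443  0.0419 -0.0246] 0.009247837575286353
```

Request:
{"api": "move_arm", "payload": {
  "xyz": [
    [0,0,0.001],
    [0,0,0.001],
    [0,0,0]
  ],
  "turn": [
    [0,0,0],
    [0,0,0],
    [0,0,0]
  ],
  "hand": [1,1,1]
}}

```text
time: 11.25
tcp_pos: [0.5386, -0.2386, 0.1606]
eef_rot: [[-0.994, 0.112, 0.002], [0.112, 0.994, -0.001], [-0.002, -0.001, -1.0]]
contact_force: [-8.4, 2.6, 14.8]
opening: 0.0093
grasp_force: 63.1
```

```bash
python3 st.py
```

```text
11.25 z 0.1606459402805879 rackx mm off SL -0.2432246587445122 racky -1.702200198338365 F(rx,ry,z) 1.6928651128846226 8.675241181061443 14.783818778949444 M 1.6335959147890378 -0.49397276273460633 0.05851452792978988 rot err deg [-0.0642  0.1145 -0.0224] 0.009321286013272225
```

The plate stands on the slot's bottom: z stopped at 0.1606 with 15–19 N of push. I relieve the push and then open a little.

Request:
{"api": "move_arm", "payload": {
  "xyz": [
    [0,0,-0.0015],
    [0,0,-0.001],
    [0,0,0],
    [0,0,0]
  ],
  "turn": [
    [0,0,0],
    [0,0,0],
    [0,0,0],
    [0,0,0]
  ],
  "hand": [1,1,1,1],
  "force": 30
}}

```text
time: 11.65
tcp_pos: [0.5387, -0.2387, 0.1607]
eef_rot: [[-0.994, 0.112, 0.0], [0.112, 0.994, -0.001], [-0.0, -0.001, -1.0]]
contact_force: [-4.7, 2.0, 7.4]
opening: 0.0093
grasp_force: 61.6
```

```bash
python3 st.py
```

```text
11.65 z 0.16068406575577676 rackx mm off SL -0.2640170527688555 racky -1.7616944022256238 F(rx,ry,z) 1.4316961433776525 4.911068820974182 7.398587126900115 M 0.8593145249863101 -0.24685060832122252 0.011823029267695209 rot err deg [-0.0407  0.0227 -0.0201] 0.009261753475072552
```

Request:
{"api": "move_arm", "payload": {
  "xyz": [
    [0,0,0],
    [0,0,0],
    [0,0,0],
    [0,0,0]
  ],
  "turn": [
    [0,0,0],
    [0,0,0],
    [0,0,0],
    [0,0,0]
  ],
  "hand": [0.7,0.55,0.3,0.3]
}}

```text
time: 12.05
tcp_pos: [0.5388, -0.2387, 0.1594]
eef_rot: [[-0.994, 0.112, -0.0], [0.112, 0.994, -0.0], [0.0, -0.0, -1.0]]
contact_force: [-1.0, -0.8, 0.5]
opening: 0.0302
grasp_force: 0.0
```

```bash
python3 st.py
```

```text
12.05 z 0.1594293552757659 rackx mm off SL -0.2621653266577086 racky -1.931595608025176 F(rx,ry,z) -0.908646975669746 0.8904816512312177 0.5178595349281787 M -0.0009484065722915087 -0.025433043787414913 0.06057683392369324 rot err deg [-0.0241 -0.0089 -0.0214] 0.03021042999449644
```

Request:
{"api": "move_arm", "payload": {
  "xyz": [
    [0,0,-0.005],
    [0,0,-0.015],
    [0,0,-0.025],
    [0,0,-0.03],
    [0,0,-0.03],
    [0,0,-0.03],
    [0,0,0]
  ],
  "turn": [
    [0,0,0],
    [0,0,0],
    [0,0,0],
    [0,0,0],
    [0,0,0],
    [0,0,0],
    [0,0,0]
  ],
  "hand": [0.3,0.3,0.3,0.3,0.3,0.3,0.3]
}}

```text
time: 12.75
tcp_pos: [0.5406, -0.2394, 0.3004]
eef_rot: [[-0.994, 0.112, 0.009], [0.112, 0.994, -0.005], [-0.01, -0.004, -1.0]]
contact_force: [0.9, 0.0, 0.3]
opening: 0.0298
grasp_force: 0.0
```

Request:
{"api": "move_arm", "payload": {
  "xyz": [
    [0.03,-0.03,0],
    [0.03,-0.03,0],
    [0.03,-0.03,0],
    [0.02,-0.02,0],
    [0,0,0],
    [0,0,0]
  ],
  "turn": [
    [0,0,0],
    [0,0,0],
    [0,0,0],
    [0,0,0],
    [0,0,0],
    [0,0,0]
  ],
  "hand": [0.3,0.3,0.3,0.3,0.3,0.3]
}}

```text
time: 13.35
tcp_pos: [0.4166, -0.3358, 0.2945]
eef_rot: [[-0.994, 0.113, -0.0], [0.113, 0.994, 0.0], [0.0, 0.0, -1.0]]
contact_force: [-0.2, -0.6, -0.2]
opening: 0.0297
grasp_force: 0.0
```

```bash
python3 - <<'E'
from h import *
from rig import manip
s=manip.read_camera("scene");t=manip.read_camera("top")
f=lambda c,x0,x1,y0,y1:cv2.resize(c["color"][y0:y1,x0:x1],(400,400),interpolation=cv2.INTER_CUBIC)
cv2.imwrite("pics/end.png",np.hstack([f(s,190,350,110,270),f(t,320,450,80,210)])[:,:,::-1])
P=cloud(t)[125:220,345:445].reshape(-1,3);o=np.array([.5439,-.1761])
x=(P[:,:2]-o)@RX[:2]*1000;y=(P[:,:2]-o)@RY[:2]*1000;z=P[:,2]*1000
k=(z>112)&(z<132)
for lo,hi in((-85,-40),(-25,25),(45,85)):
    q=k&(x>lo)&(x<hi);print(q.sum(),np.median(x[q]),np.percentile(y[q],[1,99]),np.median(z[q]),"slope deg",np.degrees(np.polyfit(y[q],x[q],1)[0]) if q.sum()>5 else 0)
s0=dict(np.load("pics/scene0.npz"));A,ob=now();print(ob["time"],A[:3,3],ob["contact_force"])
E
```

```text
235 -62.008776780870775 [-72.0526  75.093 ] 123.18858790781894 slope deg 0.0412001667755977
229 -7.401186015504821 [-71.0844  75.986 ] 123.1842152111551 slope deg 0.06489113870853454
216 63.14219329116711 [-78.0981  68.7557] 123.4588354362591 slope deg 0.18334835132349098
13.45 [ 0.4176 -0.3351  0.2945] [0.2785 0.5932 0.0082]
```

View pics/end.png

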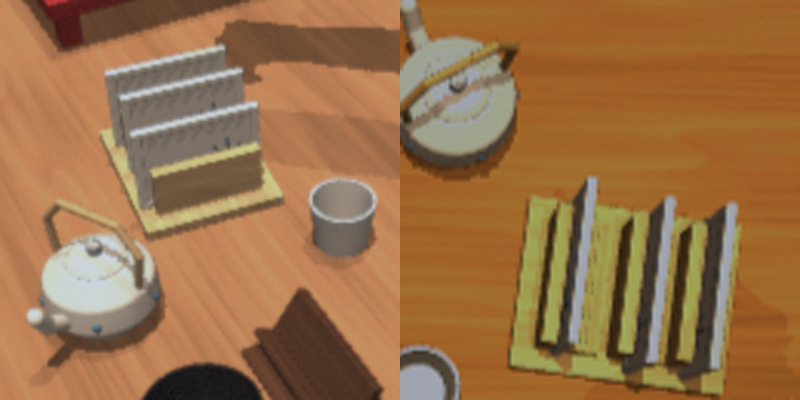

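All three plates stand in line at the same height (scene crop (195,130), (180,95), (165,60)). The rest is empty, and the teapot and cup are undisturbed. I hand the job in.

```bash
python3 -c "
from rig import manip
print(manip.close_job())"
```

```text
the job is handed in; nothing more can be done
None
```

The serving plate now stands on the bottom of the free slot, upright and in line with the other two plates. In the last pictures the teapot, cup and kept plates looked undisturbed (the bowl was mostly out of frame), and the job was handed in at about 13.5 s.

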